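Free the filter cartridge of a fume extractor with a pin tool

ROBOT

A 6-joint arm with a two-finger parallel gripper is mounted at the origin on the work surface. World frame = base frame: x ahead of the robot, y to its left, z up, the work surface at z = 0. Lengths are in m, angles in degrees, forces in N, time in s.
With the tool pointing down it reaches from about 0.4 to 0.825 m from the base axis. Payload 7 kg.
Tool frame: the origin (TCP) lies midway between the tips of the shut fingers; the grasp point (between the pads) lies 19 mm behind it; z points along the fingers, y is the direction in which the jaws open and shut (so a half turn about z gives the same grasp; the last joint's range is limited). The gripper opens to 88 mm and grips with 3 to 60 N. Pads are 19 mm wide; open, the fingers measure 130 mm over their backs; the gripper's body (78 mm by 193 mm) begins 47 mm behind the grasp point.
Start: joints at [88.7, 20.546, 0.682, 0, -70.136, -16.507], TCP at [0.206, 0.643, 0.227] pointing down, gripper open.
Joint ranges: [-176.03, 176.03], [-82.01, 121.73], [-58.28, 71.71], [-173.87, 95.51], [-174.79, -0.11], [-173.66, 173.66]. Speed limits (degrees/s): [136.94, 136.94, 172.46, 180, 180, 180].

INTERFACE

Orientations are given as a 3x3 rotation matrix whose columns are the frame's x, y, z axes.
In Python, from rig import robot gives the robot as it stands. Calls block until the motion is done:
- robot.goto(position, orientation): joint-space move of the TCP to a pose.
- robot.servo_line(position, ori=None, speed=0.15): straight line of the TCP; ori=None keeps the orientation; speed is the mean speed in m/s.
- robot.movej(angles): joint-space move.
- robot.move_gripper(opening): opening from 0.0 (shut) to 1.0 (fully open); the grip force is fixed at half the most; returns when the fingers have stopped.
- robot.dwell(seconds).
- robot.ik(position, orientation): joint angles nearest the present ones, or None.
- robot.grab_frame(name): name is "scene" or "top" or "wrist"; returns (picture, depth): 400x640x3 uint8, red, green, blue; 400x640 float32, m along the optical axis (not along the pixel's ray), 0 where there is no reading.
- robot.camera_info(name): a dict with "vfov" (degrees; the focal length in pixels is half the picture's height over the tangent of half this angle, whatever the lens; pixels are square), "cx", "cy" (the principal point, pixels), "view" (4x4, takes a point from world to camera coordinates); the wrist camera has in their place "T_tool_cam" (4x4, takes a point from camera to tool coordinates, whose origin is the TCP and whose axes are the flange's). Camera axes: x right, y down, z forward; pixel columns grow to the right and rows downward; lengths in m; the calibration is good to about 2 mm. A picture is of the moment at which its call begins: read the wrist's pose just before it. camera_info takes no time and is no camera call.
A pose or a line that the arm cannot do raises robot.Unreachable and nothing moves.
- robot.job_done(): hands the job in, once; it reports no verdict.
Readings, each from a call of its own:
- robot.read_t(): time.
- robot.read_qpos(): joint angles.
- robot.read_qvel(): joint speeds.
- robot.read_effort(): joint torques, N m.
- robot.read_position(): TCP position.
- robot.read_tcp_rot(): TCP orientation.
- robot.read_force(): force on the tool from outside, world axes, zero at the start.
- robot.read_ft_torque(): the same for the moment, N m.
- robot.read_grip_width(): opening from 0.0 (shut) to 1.0 (fully open).
Only numpy, scipy, OpenCV 4.12 (cv2) and the standard library are available. Lean on these libraries where they do the work, as an engineer would, in place of code of your own. Each camera call takes 0.05 s, during which the arm holds its last target.

TASK

The white bench fume extractor needs a new filter. First stop it by pressing its long red stop bar at the middle, so that both ends go well down together for a moment; then take the yellow-handled pin tool from its blue stand, hold the orange button in the cartridge's recess down with the pin's tip and, keeping it down, push the dark cartridge with the pin all the way out to its stop. Let the button spring back up, put the pin tool back upright in its stand, seated on its collar, and leave everything else on the bench where it is.

Things in the scene. Friction and masses are not known exactly. Their poses are not given: they have to be found in the camera images.
- extractor: White bench fume extractor, fixed to the table (position and yaw vary). Origin: centre of its underside; x axis: from its front (bar side) to its back; y axis: the way the cartridge slides out; z up. Housing 200 (x) by 240 (y) mm. The front rail (x -100 to -57) has its top at z 88, the back rail (x 57 to 100) at z 98. In the channel between them lies the dark filter cartridge, 110 (x) by 220 (y) mm, top at z 98, closed at -y and open at +y; its whole top is free from above.
- cartridge (a joint): How far the cartridge has slid out along the extractor's +y (m): 0 home and locked, 0.080 at its stop. Friction about 2 N. A catch locks it at about 0.001, 0.021, 0.041 and 0.061: it passes only while the button is down 4 mm or more, so the button must be kept down the whole way to beyond 0.071; past 0.071 it springs up and holds the cartridge out.
- release (a joint): How far the orange release button is pressed down (m): 0 up, 0.008 at the bottom. The round button, 16 mm across, lies at the bottom of a square recess and moves along with the cartridge. Spring: about 1.8 N to start, 4.6 N fully down. The catch is free from 0.004.
- recess_mouth (a point): Centre of the recess's mouth, level with the cartridge's top (98 mm over the table); at home it is at x 0, y -50 mm in the extractor's frame, and moves with the cartridge. The recess is 18 by 18 mm, parallel to the extractor, with a yellow 32 mm border; the button's top, when up, lies 12 mm below the mouth (20 mm when fully pressed). Pushing the pin sideways against the recess's wall moves the cartridge.
- bar_middle (a point): Middle of the top face of the red stop bar. The bar is 180 mm long along the extractor's y, 24 mm wide, its top 108 mm over the table when up, 80 mm in front (-x) of the extractor's middle. It is sprung at both ends: it goes down 8 mm (about 2 N to start, 6 N fully down) and tips sideways if pressed more than about 20 mm off its middle; it comes up by itself.
- bar_left (a point): Top of the bar near its +y end, 85 mm from the middle; 108 mm over the table when up.
- bar_right (a point): Top of the bar near its -y end, 85 mm from the middle; 108 mm over the table when up.
- pin: Loose pin tool, 140 mm long, 60 to 130 g, standing upright in its stand. Origin: the steel tip; z axis runs up along the tool. Steel pin 8 mm in diameter from 0 to 62 mm, black collar 34 mm in diameter from 62 to 68 mm, yellow square handle 22 by 22 mm (sides along the tool's x and y) from 68 to 140 mm.
- stand: Blue sheet-metal stand, fixed, 90 by 90 mm, top plate at 70 mm. Origin: centre of its underside, z up; it can be on either of two places on the right of the extractor. The pin tool hangs through a square hole in the top plate, its collar resting on the plate, the tip 8 mm over the table.
- stand_hole (a point): Centre of the stand's square 20 by 20 mm hole, level with the plate's top (70 mm over the table); the plate is 6 mm thick.
- circuit_board: Bystander: loose green circuit board 120 by 90 mm on 9 mm feet, 23 mm tall; origin under its centre. Leave it.
- solder_spool: Bystander: loose metal solder spool, 60 mm in diameter, 52 mm tall, on the place near the stand; origin under its centre. Leave it.
- flux_bottle: Bystander: brown bottle 48 mm in diameter, 110 mm tall; origin under its centre. Leave it.
- cutters: Bystander: red-handled side cutters lying flat, about 140 mm long, 18 mm tall; origin near the pivot. Leave them.
- screwdriver: Bystander: green screwdriver lying flat, 170 mm long. Leave it.
- parts_tray: Bystander: blue tray with small components, 110 by 150 by 30 mm; origin under its centre. Leave it.
Things that resemble listed ones, but are neither listed nor needed, are in the scene too. Leave any purple look-alike of the pin alone. Several things have the shape of the stand; the one meant has the colours described above.

How it is judged:
By the outcome, as a careful person would: the job done as asked, in the order asked, and still so for the second after the job is handed in, with the robot touching nothing.
It also fails if it takes over 72 s, if anything falls off the work surface, if the arm or the gripper's body presses on something with over 40 N, if the wrist force passes 120 N, or if a joint passes its speed limit or range.

## Working session

There is one attempt and no reset: what is moved stays moved. The work goes in short steps, each a Python script; the robot and the scene stay as the last script left them, time stands still between calls to the robot, and variables do not carry over. Pictures are saved under pics/ and viewed, and the job is handed in when it is done.

```bash
ls; mkdir -p pics; python3 - <<'E'
from rig import robot
import cv2,numpy as np
print(robot.read_t())
for n in ("scene","top","wrist"):
    p,d=robot.grab_frame(n)
    cv2.imwrite(f"pics/{n}0.png",p[:,:,::-1]); np.save(f"pics/{n}0.npy",d)
    i=robot.camera_info(n); print(n,{k:(np.round(v,4).tolist() if not isinstance(v,(int,float)) else v) for k,v in i.items()})
print(robot.read_position(),robot.read_tcp_rot(),robot.read_grip_width())
E
```

```text
pics
0.0
scene {'vfov': 57.277122470877835, 'cx': 321.193058397303, 'cy': 207.2029311281933, 'view': [[0.4256, 0.9046, -0.0227, -0.1848], [0.4843, -0.2489, -0.8388, -0.1764], [-0.7644, 0.3459, -0.544, 1.5236], [0.0, 0.0, 0.0, 1.0]]}
top {'vfov': 52.481704270762506, 'cx': 321.96889061991027, 'cy': 197.46388241077887, 'view': [[0.0111, -0.9996, 0.0272, -0.0369], [-0.9922, -0.0144, -0.1236, 0.5206], [0.124, -0.0256, -0.992, 1.1947], [0.0, 0.0, 0.0, 1.0]]}
wrist {'vfov': 58.748014587825075, 'cx': 321.0972720608299, 'cy': 201.24303164563213, 'T_tool_cam': [[-0.0001, -0.9662, -0.2578, 0.0693], [1.0, 0.0001, -0.0008, 0.0001], [0.0008, -0.2578, 0.9662, -0.1593], [0.0, 0.0, 0.0, 1.0]]}
[0.20632803 0.64231207 0.22582949] [[ 9.52080120e-01 -3.05848616e-01 -2.62177867e-04]
 [-3.05848696e-01 -9.52079274e-01 -1.27702657e-03]
 [ 1.40962697e-04  1.29601837e-03 -9.99999150e-01]] 0.9989781176762706
```

View pics/top0.png

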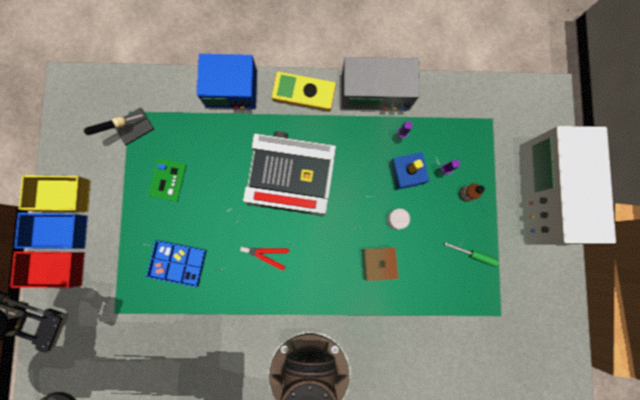

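View pics/scene0.png

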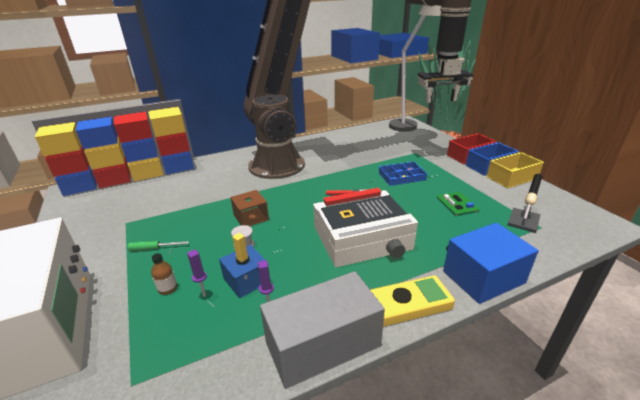

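View pics/wrist0.png

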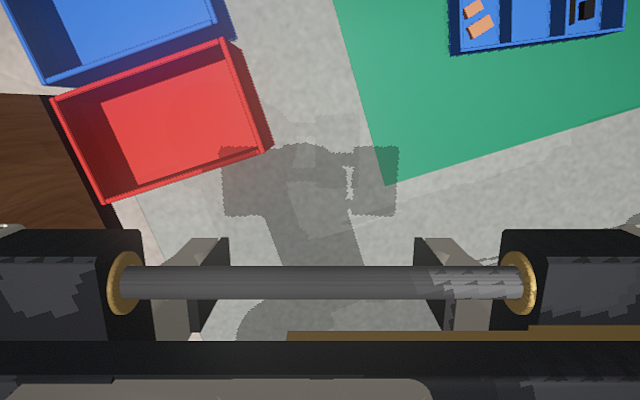

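```bash
cat > h.py <<'E'
import numpy as np,cv2
from rig import robot
def K(n):
    i=robot.camera_info(n); f=200/np.tan(np.radians(i['vfov']/2)); return f,i['cx'],i['cy'],i
def ray(n,u,v,pose=None):
    f,cx,cy,i=K(n); d=np.array([(u-cx)/f,(v-cy)/f,1.])
    if n=='wrist':
        p,R=pose; T=np.array(i['T_tool_cam']); return p+R@T[:3,3], R@T[:3,:3]@d
    V=np.linalg.inv(np.array(i['view'])); return V[:3,3],V[:3,:3]@d
def onplane(n,u,v,z,pose=None):
    o,d=ray(n,u,v,pose); return o+d*(z-o[2])/d[2]
def proj(n,P,pose=None):
    f,cx,cy,i=K(n)
    if n=='wrist':
        p,R=pose; T=np.array(i['T_tool_cam']); c=T[:3,:3].T@(R.T@(np.array(P)-p)-T[:3,3])
    else:
        V=np.array(i['view']); c=V[:3,:3]@np.array(P)+V[:3,3]
    return np.array([f*c[0]/c[2]+cx,f*c[1]/c[2]+cy])
def down(a):  # jaw (y) axis at yaw a (deg) in world, z down
    a=np.radians(a); y=np.array([np.cos(a),np.sin(a),0]); z=np.array([0,0,-1.]); return np.stack([np.cross(y,z),y,z],1)
E
python3 - <<'E'
from h import *
a=cv2.imread('pics/top0.png'); cv2.imwrite('pics/top0c.png',cv2.resize(a[110:290,230:500],None,fx=2.96,fy=2.96,interpolation=cv2.INTER_CUBIC))
hsv=cv2.cvtColor(a,cv2.COLOR_BGR2HSV)
def blobs(lo,hi,z,name):
    m=cv2.inRange(hsv,lo,hi); n,l,s,c=cv2.connectedComponentsWithStats(m)
    for k in range(1,n):
        if s[k,4]>15: 
            r=cv2.minAreaRect(np.argwhere(l==k)[:,::-1].astype(np.float32)); print(name,s[k].tolist(),np.round(c[k],1),np.round(onplane('top',*c[k],z),3),np.round(r[1],1),round(r[2],1))
blobs((20,130,120),(32,255,255),.098,'yellow')
blobs((0,150,120),(8,255,255),.108,'red')
blobs((135,80,60),(160,255,255),.14,'purple')
blobs((105,120,60),(125,255,255),.07,'blue')
for nm,z in (('bar',.108),): print(onplane('top',284,201,z))
E
```

```text
yellow [272, 72, 64, 37, 1164] [308.   91.6] [0.828 0.016 0.098] [60.1 27.9] 10.5
yellow [413, 160, 9, 9, 54] [417.4 164.1] [ 0.615 -0.306  0.098] [7.2 7.2] 63.4
yellow [300, 169, 13, 13, 117] [306.3 175. ] [0.577 0.017 0.098] [11.7 11.6] 8.1
yellow [18, 175, 61, 36, 1521] [ 53.1 193.7] [0.513 0.729 0.098] [59.4 35.1] 1.3
yellow [175, 254, 6, 6, 19] [177.4 256.7] [0.341 0.372 0.098] [5.7 2.8] 45.0
red [254, 192, 62, 16, 433] [284.3 199.7] [0.504 0.078 0.108] [61.2  7.1] 8.4
red [255, 248, 34, 22, 286] [270.4 255.8] [0.346 0.113 0.108] [31.6 21.1] 13.2
red [10, 251, 62, 37, 1539] [ 46.  268.4] [0.306 0.723 0.108] [60.4 36.2] 1.3
purple [403, 122, 9, 8, 53] [407.3 125.5] [ 0.717 -0.267  0.14 ] [7.2 7.6] 26.6
purple [399, 130, 8, 8, 26] [401.5 134.7] [ 0.69  -0.251  0.14 ] [8. 6.] 23.2
purple [451, 160, 8, 8, 52] [454.7 163.7] [ 0.609 -0.4    0.14 ] [7. 7.] 90.0
purple [442, 164, 10, 10, 42] [445.6 169.6] [ 0.591 -0.374  0.14 ] [9.4 8. ] 56.3
blue [197, 54, 58, 45, 2388] [225.2  75.6] [0.884 0.268 0.07 ] [56.3 43.1] 2.4
blue [394, 153, 35, 35, 743] [409.5 171. ] [ 0.6   -0.289  0.07 ] [30.7 30.2] 76.8
blue [158, 165, 8, 4, 24] [161.7 166.4] [0.601 0.441 0.07 ] [3. 7.] 90.0
blue [14, 212, 62, 37, 1771] [ 48.2 230.4] [0.411 0.751 0.07 ] [61. 36.] -0.0
blue [84, 216, 3, 15, 24] [ 85.  222.8] [0.433 0.649 0.07 ] [ 1.8 14. ] 6.3
blue [81, 233, 5, 15, 25] [ 83.5 239.9] [0.385 0.649 0.07 ] [ 2.7 14.4] 8.7
blue [147, 241, 58, 45, 1635] [177.1 263.8] [0.32  0.381 0.07 ] [51.7 37.4] 11.9
[0.49999801 0.07895138 0.108     ]
```

View pics/top0c.png

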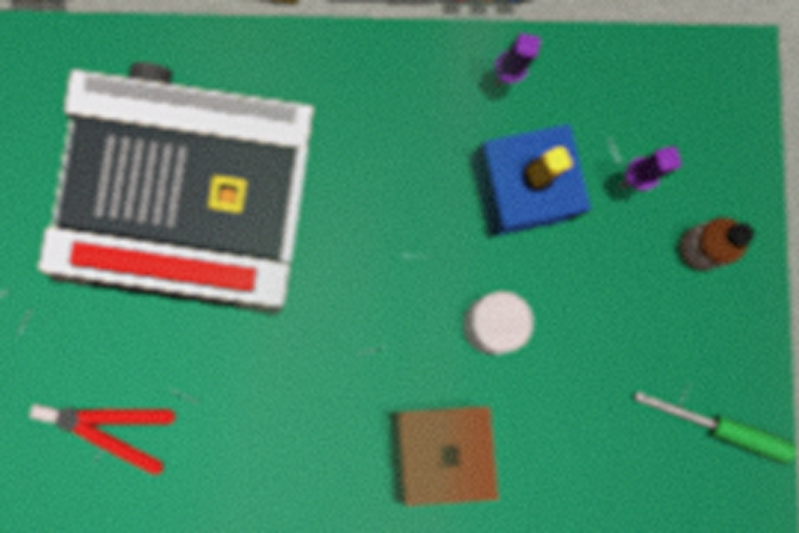

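```bash
python3 - <<'E'
from h import *
robot.move_gripper(0.0)
R=down(-98)
robot.goto([.48,.05,.30],R)
pose=(robot.read_position(),robot.read_tcp_rot()); p,d=robot.grab_frame('wrist')
cv2.imwrite('pics/w1.png',p[:,:,::-1]); np.savez('pics/w1.npz',d=d,p=pose[0],R=pose[1]); print(pose,robot.read_t(),robot.read_force())
E
```

```text
(array([0.48014692, 0.05059361, 0.29985752]), array([[ 9.90359450e-01, -1.38521222e-01, -1.75148434e-04],
       [-1.38521230e-01, -9.90359464e-01, -3.63323065e-05],
       [-1.68427114e-04,  6.02438196e-05, -9.99999984e-01]])) 3.9667 [ 0.41524074 -0.50081717  0.13320568]
```

View pics/w1.png

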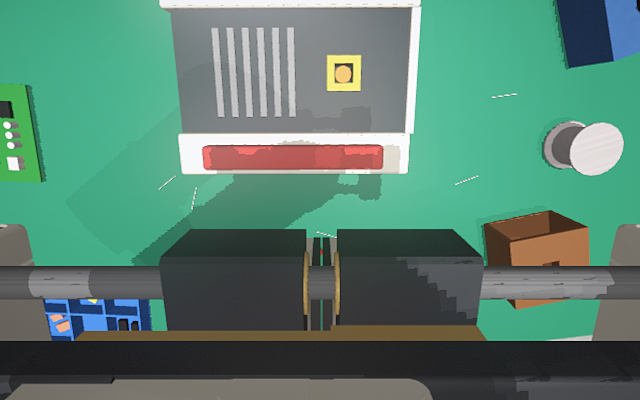

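```bash
python3 - <<'E'
from h import *
a=cv2.imread('pics/w1.png'); D=np.load('pics/w1.npz'); pose=(D['p'],D['R']); d=D['d']
hsv=cv2.cvtColor(a,cv2.COLOR_BGR2HSV); f,cx,cy,i=K('wrist')
def pts(m):
    v,u=np.nonzero(m); T=np.array(i['T_tool_cam']); z=d[v,u]; c=np.stack([(u-cx)/f*z,(v-cy)/f*z,z],1); return (c@T[:3,:3].T+T[:3,3])@pose[1].T+pose[0]
for nm,lo,hi,z in (('red',(0,120,80),(8,255,255),.108),('red2',(172,120,80),(180,255,255),.108),('yel',(22,100,120),(32,255,255),.098),('or',(8,90,100),(20,255,255),.086)):
    m=cv2.inRange(hsv,lo,hi); m[215:]=0; n,l,s,c=cv2.connectedComponentsWithStats(m)
    for k in range(1,n):
        if s[k,4]>60:
            P=pts(l==k); r=cv2.minAreaRect(np.argwhere(l==k)[:,::-1].astype(np.float32)); 
            C=np.array([onplane('wrist',*q,z,pose) for q in cv2.boxPoints(r)])
            print(nm,s[k].tolist(),np.round(r[0],1),np.round(r[1:2],1),round(r[2],1),'plane',np.round(onplane('wrist',*r[0],z,pose),4),'depth z pct',np.round(np.percentile(P[:,2],[5,50,95]),4)); print(np.round(C[:,:2],4).tolist(),np.round(np.linalg.norm(np.diff(C,axis=0),axis=1),4))
E
```

```text
red [202, 145, 181, 24, 3910] [292.  156.5] [[ 23. 180.]] 90.0 plane [0.5054 0.0762 0.108 ] depth z pct [0.1072 0.1091 0.1105]
[[0.5288, 0.1619], [0.5043, -0.013], [0.4816, -0.0109], [0.5065, 0.167]] [0.1766 0.0228 0.1796]
yel [327, 55, 34, 36, 867] [343.5  72.5] [[35. 33.]] 90.0 plane [0.5769 0.0155 0.098 ] depth z pct [0.0986 0.1    0.1013]
[[0.5946, 0.029], [0.5903, -0.0019], [0.5588, 0.0016], [0.5632, 0.0333]] [0.0313 0.0317 0.032 ]
or [335, 65, 17, 18, 242] [343.   73.5] [[17. 16.]] 90.0 plane [0.577  0.0152 0.086 ] depth z pct [0.075  0.0871 0.0886]
[[0.586, 0.0221], [0.5838, 0.0064], [0.568, 0.0083], [0.5702, 0.0241]] [0.0158 0.0159 0.016 ]
```

```bash
python3 - <<'E'
from h import *
R=down(172); x,y=.5054,.0762
robot.goto([x,y,.14],R)
robot.servo_line([x,y,.118],speed=.1)
robot.dwell(.2); f0=robot.read_force(); print(f0,robot.read_position())
z=.112
robot.servo_line([x,y,z],speed=.05)
while z>.0985:
    z-=.001; robot.servo_line([x,y,z],speed=.03)
    f=robot.read_force()-f0; print(round(z,4),np.round(robot.read_position()[2],4),np.round(f,2))
    if f[2]>9: break
robot.dwell(.3); f=robot.read_force()-f0; print(np.round(f,2),robot.read_position(),np.round(robot.read_ft_torque(),2))
pose=(robot.read_position(),robot.read_tcp_rot())
p,_=robot.grab_frame('scene'); cv2.imwrite('pics/s1.png',cv2.resize(p[150:300,250:480,::-1],None,fx=3.4,fy=3.4,interpolation=cv2.INTER_CUBIC))
robot.servo_line([x,y,.16],speed=.1); print(robot.read_t())
E
```

```text
[-0.6128197  -0.10191877  0.32715284] [0.50583242 0.07637819 0.11869265]
0.111 0.111 [ 0.9   0.2  -0.66]
0.11 0.1099 [ 0.88 -0.36 -1.02]
0.109 0.1089 [ 1.17  1.39 -0.71]
0.108 0.1081 [ 0.23 -0.32  0.22]
0.107 0.1071 [ 0.99 -0.41  1.73]
0.106 0.1061 [1.17 0.29 1.39]
0.105 0.105 [1.22 1.36 1.5 ]
0.104 0.1041 [0.75 1.1  2.71]
0.103 0.1031 [1.24 1.05 3.88]
0.102 0.102 [0.97 0.1  4.3 ]
0.101 0.1011 [0.83 0.12 5.58]
0.1 0.1003 [0.97 0.11 6.56]
0.099 0.1001 [-2.35  0.6  14.75]
[-2.95  0.8  14.18] [0.50561018 0.07625001 0.10008335] [ 0.25  1.18 -0.02]
10.575
```

View pics/s1.png

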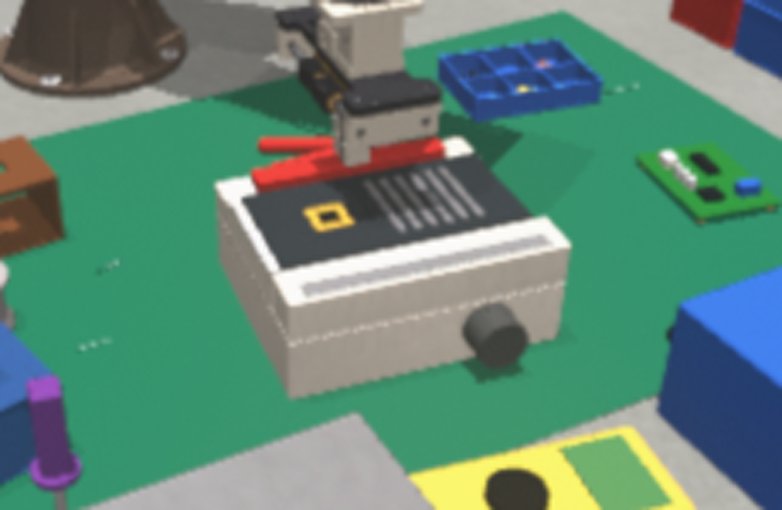

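```bash
python3 - <<'E'
from h import *
robot.move_gripper(0.75)
R=down(-90)
robot.goto([.51,-.285,.32],R)
pose=(robot.read_position(),robot.read_tcp_rot()); p,d=robot.grab_frame('wrist')
cv2.imwrite('pics/w2.png',p[:,:,::-1]); np.savez('pics/w2.npz',d=d,p=pose[0],R=pose[1]); print(pose,robot.read_t(),robot.read_grip_width())
cv2.imwrite('pics/w2c.png',cv2.resize(p[0:260,160:510,::-1],None,fx=2.2,fy=2.2,interpolation=cv2.INTER_CUBIC))
E
```

```text
(array([ 0.51001656, -0.28466718,  0.31973564]), array([[ 9.99999917e-01, -2.05330505e-04, -3.52413183e-04],
       [-2.05258717e-04, -9.99999958e-01,  2.03727252e-04],
       [-3.52455000e-04, -2.03654899e-04, -9.99999917e-01]])) 13.8667 0.7489983490763511
```

View pics/w2c.png

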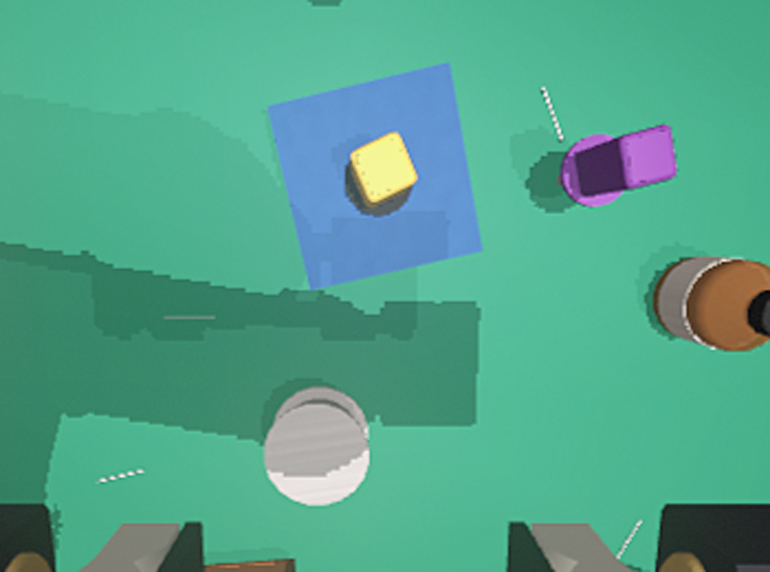

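```bash
python3 - <<'E'
from h import *
a=cv2.imread('pics/w2.png'); D=np.load('pics/w2.npz'); pose=(D['p'],D['R']); d=D['d']
hsv=cv2.cvtColor(a,cv2.COLOR_BGR2HSV); f,cx,cy,i=K('wrist'); T=np.array(i['T_tool_cam'])
def pts(m):
    v,u=np.nonzero(m); z=d[v,u]; c=np.stack([(u-cx)/f*z,(v-cy)/f*z,z],1); return (c@T[:3,:3].T+T[:3,3])@pose[1].T+pose[0]
for nm,lo,hi,z in (('blue',(105,100,60),(125,255,255),.07),('yel',(20,60,150),(34,255,255),.148),('pur',(140,80,40),(160,255,255),.14)):
    m=cv2.inRange(hsv,lo,hi); m[225:]=0; n,l,s,c=cv2.connectedComponentsWithStats(m)
    for k in range(1,n):
        if s[k,4]>150:
            P=pts(l==k); r=cv2.minAreaRect(np.argwhere(l==k)[:,::-1].astype(np.float32)); 
            C=np.array([onplane('wrist',*q,z,pose) for q in cv2.boxPoints(r)]); e=np.diff(C,axis=0)
            print(nm,s[k].tolist(),np.round(r[0],1),np.round(r[1:2],1),round(r[2],1),'plane',np.round(onplane('wrist',*r[0],z,pose),4),'depth z pct',np.round(np.percentile(P[:,2],[5,50,95]),4)); print(np.round(C[:,:2],4).tolist(),np.round(np.linalg.norm(e,axis=1),4),'ang',np.round(np.degrees(np.arctan2(e[:,1],e[:,0])),1))
            t=P[P[:,2]>np.percentile(P[:,2],95)-.008]; print('  top face',np.round(t.mean(0),4),np.round(t.min(0),4),np.round(t.max(0),4))
            for q in np.unique(np.vstack([cv2.approxPolyDP(max(cv2.findContours((l==k).astype(np.uint8),0,2)[0],key=cv2.contourArea),6,True)[:,0]]),axis=0): print('  corner',q,np.round(onplane('wrist',*q,z,pose)[:2],4))
E
```

```text
blue [282, 29, 97, 102, 6043] [331.8  79.8] [[85.9 83.6]] 77.0 plane [ 0.6073 -0.2962  0.07  ] depth z pct [0.0699 0.0712 0.0726]
[[0.6402, -0.2421], [0.6586, -0.3286], [0.573, -0.3527], [0.5523, -0.2614]] [0.0884 0.089  0.0936] ang [ -78.  -164.3  102.7]
  top face [ 0.6067 -0.2949  0.0733] [ 0.5535 -0.3478  0.0682] [ 0.6581 -0.243   0.479 ]
  corner [282  49] [ 0.6386 -0.2427]
  corner [301 130] [ 0.5535 -0.2618]
  corner [363  29] [ 0.6582 -0.3287]
  corner [378 113] [ 0.5722 -0.3481]
yel [320, 60, 29, 32, 629] [334.1  75.7] [[25.5 25.5]] 63.4 plane [ 0.6054 -0.296   0.148 ] depth z pct [0.1467 0.1489 0.1503]
[[0.6102, -0.281], [0.6195, -0.3009], [0.6007, -0.3112], [0.591, -0.2911]] [0.022  0.0215 0.0223] ang [ -64.8 -151.3  115.6]
  top face [ 0.6051 -0.296   0.1499] [ 0.5793 -0.3084  0.1447] [ 0.6184 -0.2836  0.479 ]
  corner [320  69] [ 0.611  -0.2836]
  corner [328  91] [ 0.5926 -0.2907]
  corner [339  60] [ 0.6184 -0.3002]
  corner [348  82] [ 0.6002 -0.3084]
yel [13, 91, 35, 37, 756] [ 30.1 108.9] [[38.3 31.7]] 7.6 plane [ 0.5772 -0.022   0.148 ] depth z pct [0.0985 0.1001 0
[... 184 characters left out ...]
0957] [0.5946 0.0352 0.479 ]
  corner [14 91] [ 0.5926 -0.011 ]
  corner [ 16 123] [ 0.5648 -0.0066]
  corner [45 95] [ 0.5892 -0.0379]
  corner [ 47 127] [ 0.5612 -0.0341]
pur [415, 57, 52, 37, 902] [440.5  75.8] [[31.1 51.3]] 81.1 plane [ 0.606  -0.3923  0.14  ] depth z pct [0.0682 0.14   0.142 ]
[[0.6156, -0.3666], [0.6222, -0.4113], [0.5962, -0.4183], [0.5893, -0.3727]] [0.0452 0.027  0.0461] ang [ -81.6 -164.9   98.6]
  top face [ 0.6099 -0.4026  0.1424] [ 0.5793 -0.4158  0.1342] [ 0.6219 -0.2849  0.479 ]
  corner [418  88] [ 0.5955 -0.3727]
  corner [422  65] [ 0.6151 -0.3749]
  corner [431  93] [ 0.5911 -0.3849]
  corner [463  57] [ 0.6218 -0.4109]
  corner [465  80] [ 0.6023 -0.4147]
```

```bash
python3 - <<'E'
from h import *
R=down(114.8); x,y=.6055,-.2958
print(robot.ik([x,y,.093],R), robot.ik([.577,.0153,.2],down(98)), robot.ik([.59,.1,.16],down(98)))
robot.move_gripper(0.45)
robot.goto([x,y,.20],R)
robot.servo_line([x,y,.093],speed=.12)
print(robot.read_force(),robot.read_position())
robot.move_gripper(0.0); print(robot.read_grip_width()*.088)
f1=robot.read_force(); 
robot.servo_line([x,y,.235],speed=.15)
robot.dwell(.15)
pose=(robot.read_position(),robot.read_tcp_rot()); p,d=robot.grab_frame('wrist')
cv2.imwrite('pics/w3.png',p[:,:,::-1]); np.savez('pics/w3.npz',d=d,p=pose[0],R=pose[1]); print(pose,robot.read_t(),robot.read_grip_width()*.088,f1,robot.read_force())
E
```

```text
[ -9.5006169   26.34208996  -8.8057864    0.         -54.85212365
 -55.6993831 ] [  20.92688816   12.49330518  -14.18035807    0.          -63.32633675
 -102.92688816] [  28.31371499   16.32166125  -14.5835619     0.          -59.09477685
 -110.31371499]
[0.58734814 0.56329351 0.87476908] [ 0.60608634 -0.29600118  0.09388599]
0.022084687028548065
(array([ 0.6050667 , -0.29565824,  0.23374371]), array([[-9.07786974e-01, -4.19427123e-01, -1.92312571e-03],
       [-4.19428726e-01,  9.07788130e-01,  5.04582305e-04],
       [ 1.53415518e-03,  1.26466741e-03, -9.99998023e-01]])) 19.65 0.021746117063096586 [ 0.06006075 -0.1671421   3.83672312] [ 0.43937217 -0.1578533  -1.15128349]
```

View pics/w3.png

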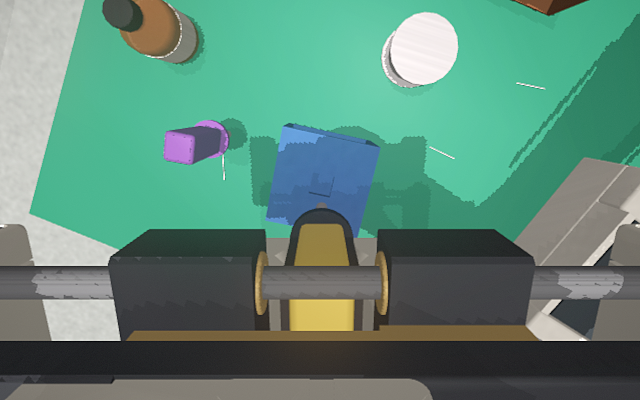

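```bash
python3 - <<'E'
from h import *
D=np.load('pics/w3.npz'); p,R=D['p'],D['R']
for nm,z in (('tip',.0859),('collarbot',.0239),('collartop',.0179)):
    print(nm,proj('wrist',p+R@np.array([0,0,z]),(p,R)))
for r in (17,-17): print(proj('wrist',p+R@np.array([r*1e-3,0,.0239]),(p,R)),proj('wrist',p+R@np.array([0,r*1e-3,.0239]),(p,R)))
a=cv2.imread('pics/w3.png'); cv2.imwrite('pics/w3c.png',cv2.resize(a[110:250,250:390],None,fx=4,fy=4,interpolation=cv2.INTER_CUBIC))
q,_=robot.grab_frame('scene'); tip=p+R@np.array([0,0,.0859]); u=proj('scene',tip); print('scene tip',u)
cv2.imwrite('pics/s3.png',q[:,:,::-1]); u0,v0=int(u[0]),int(u[1])
cv2.imwrite('pics/s3c.png',cv2.resize(q[v0-60:v0+25,u0-50:u0+50,::-1],None,fx=6,fy=6,interpolation=cv2.INTER_CUBIC)); print(u0-50,v0-60)
E
```

```text
tip [321.13723252 206.20344369]
collarbot [321.19169905 236.99480362]
collartop [321.19880106 241.00975376]
[321.19135277 207.18862365] [352.18801293 236.98836256]
[321.19203004 265.48438714] [290.19354741 237.00124506]
scene tip [238.58267835 234.77997335]
188 174
```

View pics/w3c.png

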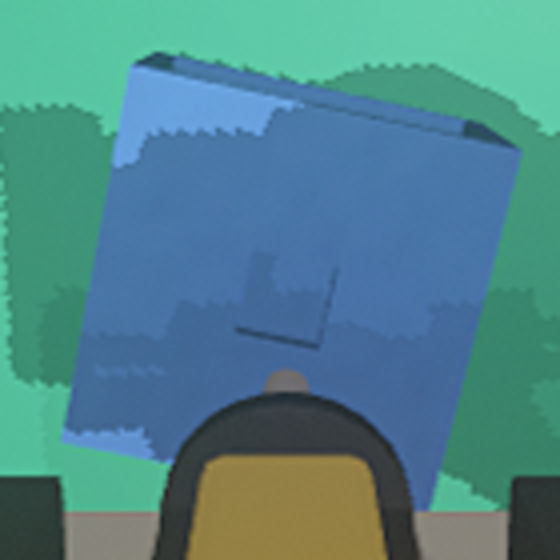

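View pics/s3c.png

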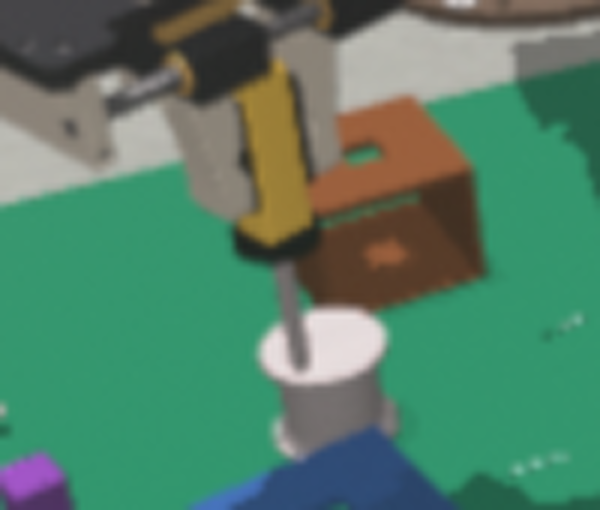

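```bash
python3 - <<'E'
from h import *
R=down(97.8); x,y=.577,.0153
robot.goto([x,y,.235],R)
robot.servo_line([x,y,.191],speed=.1); robot.dwell(.2)
pose=(robot.read_position(),robot.read_tcp_rot()); p,d=robot.grab_frame('wrist'); t=robot.grab_frame('scene')[0]
cv2.imwrite('pics/w4.png',p[:,:,::-1]); np.savez('pics/w4.npz',d=d,p=pose[0],R=pose[1]); print(pose,robot.read_t(),robot.read_force())
cv2.imwrite('pics/w4c.png',cv2.resize(p[140:260,240:400,::-1],None,fx=5,fy=5,interpolation=cv2.INTER_CUBIC))
print(proj('wrist',pose[0]+pose[1]@np.array([0,0,.0859]),pose))
u=proj('scene',[x,y,.1]).astype(int); print(u); cv2.imwrite('pics/s4.png',cv2.resize(t[u[1]-50:u[1]+30,u[0]-55:u[0]+55,::-1],None,fx=6,fy=6,interpolation=cv2.INTER_CUBIC))
E
```

```text
(array([0.57745461, 0.01535426, 0.19175541]), array([[-9.90744132e-01, -1.35736828e-01,  1.25669400e-03],
       [-1.35736514e-01,  9.90744916e-01,  3.32138357e-04],
       [-1.29014660e-03,  1.58484864e-04, -9.99999155e-01]])) 21.7833 [ 0.56337157 -0.0564556  -1.93517889]
[321.09753671 206.20001587]
[346 212]
```

View pics/w4c.png

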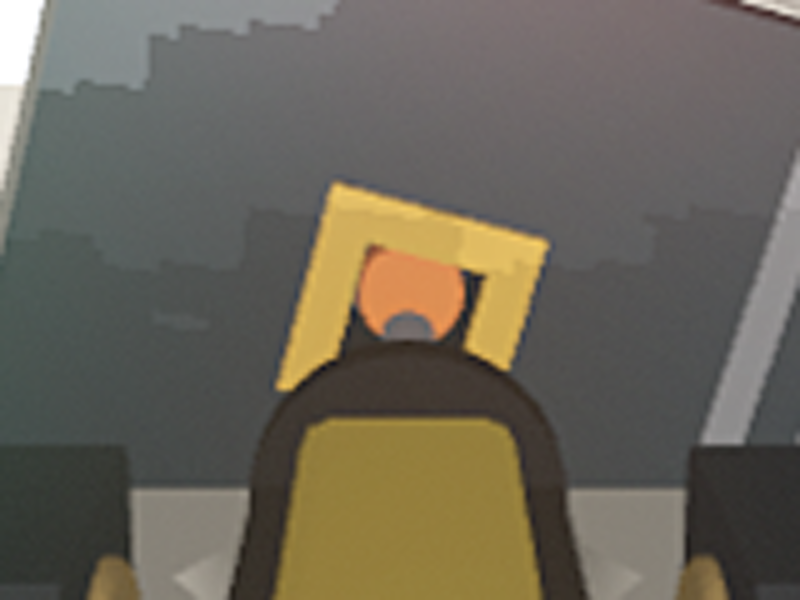

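View pics/s4.png

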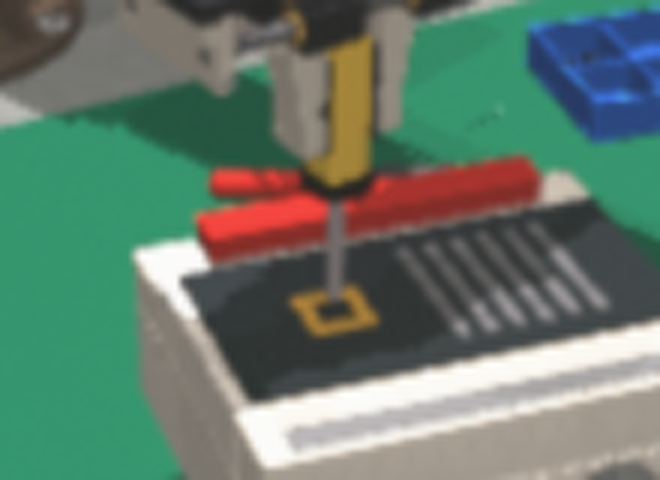

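```bash
python3 - <<'E'
from h import *
D=np.load('pics/w4.npz'); pose=(D['p'],D['R'])
c=lambda u,v:(u/5+240-.4,v/5+140-.4)
A,B,C=[onplane('wrist',*c(*q),.098,pose) for q in ((335,185),(548,243),(277,388))]
print(A,B,C,np.linalg.norm(A-B),np.linalg.norm(A-C)); m=(B+C)/2; print('centre',m)
zt=pose[0][2]-.0859; print(zt)
e=onplane('wrist',*c(408,312),zt,pose); print('tip front edge',e, 'tip', e-pose[1][:,0]*.004)
E
```

```text
[0.55913553 0.00227708 0.098     ] [0.56346298 0.03416374 0.098     ] [ 0.59086461 -0.00244381  0.098     ] 0.03217896788498743 0.03207836417384823
centre [0.5771638  0.01585997 0.098     ]
0.10585540883334052
tip front edge [0.57446128 0.01503206 0.10585541] tip [0.57842426 0.01557501 0.10586057]
```

```bash
python3 - <<'E'
from h import *
R=down(81.8); x,y=.5758,.0154
robot.servo_line([x,y,.191],R,speed=.1)
robot.servo_line([x,y,.178],speed=.05); robot.dwell(.2)
f0=np.mean([robot.read_force() for _ in range(4)],0); print(f0,robot.read_position())
z=.174
robot.servo_line([x,y,z],speed=.05)
while z>.1595:
    z-=.001; robot.servo_line([x,y,z],speed=.03)
    f=robot.read_force()-f0; print(round(z,4),np.round(robot.read_position(),4),np.round(f,2))
    if f[2]>7: break
robot.dwell(.1); print(np.round(robot.read_force()-f0,2))
pose=(robot.read_position(),robot.read_tcp_rot()); p,d=robot.grab_frame('wrist'); print(robot.read_t(),z)
cv2.imwrite('pics/w5c.png',cv2.resize(p[140:260,240:400,::-1],None,fx=5,fy=5,interpolation=cv2.INTER_CUBIC))
np.save('f0.npy',f0)
E
```

```text
[ 0.40394516 -0.52567807 -0.80822267] [0.57596156 0.0154217  0.17819719]
0.173 [0.5758 0.0154 0.173 ] [ 0.1  -0.98 -0.81]
0.172 [0.5758 0.0154 0.172 ] [-0.69  0.46  0.34]
0.171 [0.5759 0.0154 0.1712] [-0.26  0.7   0.88]
0.17 [0.5759 0.0154 0.1701] [-0.14  0.68  0.62]
0.169 [0.5759 0.0154 0.1691] [-0.08  0.65  2.25]
0.168 [0.5759 0.0154 0.168 ] [-0.57  0.44  1.91]
0.167 [0.5759 0.0154 0.167 ] [0.07 0.31 3.05]
0.166 [0.5759 0.0154 0.166 ] [-0.42  0.5   4.34]
0.165 [0.5759 0.0154 0.165 ] [-0.44  1.32  3.5 ]
0.164 [0.5759 0.0154 0.164 ] [0.2  0.07 3.81]
0.163 [0.5759 0.0154 0.1634] [-1.31  1.41  6.96]
0.162 [0.576  0.0154 0.1632] [-2.43  1.22 11.36]
[-2.65  1.5  12.59]
26.225 0.16199999999999998
```

View pics/w5c.png

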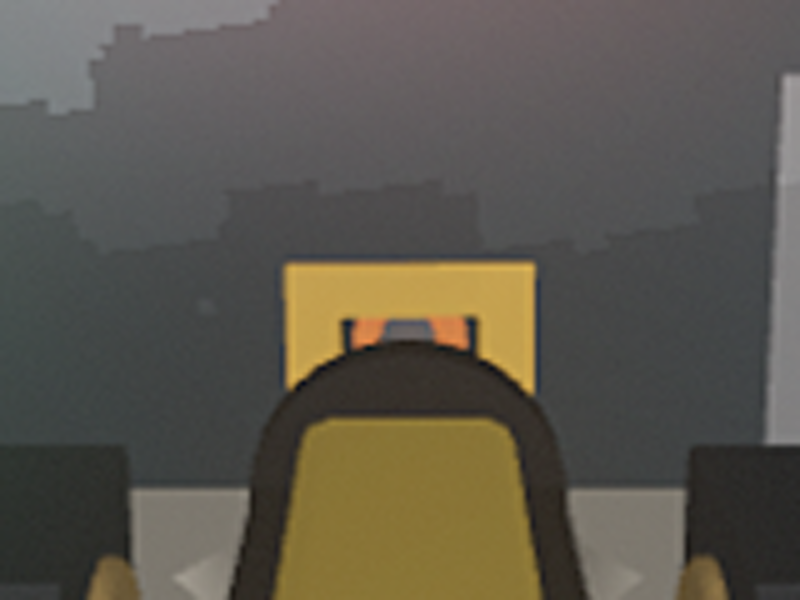

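```bash
python3 - <<'E'
from h import *
f0=np.load('f0.npy'); P=np.array([.5758,.0154,.1645]); e=np.array([.1426,.9898,0])
robot.servo_line(P,speed=.03); robot.dwell(.1); print(np.round(robot.read_force()-f0,2),robot.read_position()[2])
s=0
def st(s,v):
    robot.servo_line(P+e*s,speed=v); f=robot.read_force()-f0; q=robot.read_position(); print(round(s,4),'act',round((q-P)@e,4),round(q[2],4),np.round(f,2),'along',round(f@e,2)); return f@e
for s in (.005,.010,.02,.03,.04,.05,.06,.07,.078):
    if st(s,.04)<-12: print('STALL');break
else:
    while s<.093:
        s+=.002
        if st(s,.03)<-9: print('stop');break
robot.dwell(.1); print(np.round(robot.read_force()-f0,2))
pose=(robot.read_position(),robot.read_tcp_rot()); p,d=robot.grab_frame('wrist'); print(robot.read_t(),pose[0])
cv2.imwrite('pics/w6.png',p[:,:,::-1]); np.savez('pics/w6.npz',d=d,p=pose[0],R=pose[1])
E
```

```text
[-0.27  0.53  3.68] 0.16434364504951315
0.005 act 0.0051 0.1642 [-0.38 -0.02  3.07] along -0.07
0.01 act 0.0103 0.1643 [-1.69 -0.58  3.97] along -0.81
0.02 act 0.0206 0.1643 [-1.94  1.61  3.84] along 1.32
0.03 act 0.0306 0.1645 [-1.22  1.11  3.58] along 0.92
0.04 act 0.0406 0.1645 [-2.03  1.12  3.81] along 0.82
0.05 act 0.0506 0.1645 [-1.89  1.67  4.58] along 1.38
0.06 act 0.0606 0.1644 [-2.29  1.47  3.49] along 1.12
0.07 act 0.0706 0.1644 [-2.12  1.71  4.08] along 1.39
0.078 act 0.0785 0.1644 [-3.12  1.1   3.45] along 0.64
0.08 act 0.0801 0.1644 [-3.43  0.28  3.61] along -0.22
0.082 act 0.082 0.1644 [-3.69 -0.47  3.65] along -0.99
0.084 act 0.0841 0.1645 [-3.14 -0.06  3.66] along -0.5
0.086 act 0.0859 0.1644 [-2.75 -1.81  3.97] along -2.19
0.088 act 0.0864 0.1645 [-1.66 -6.85  3.84] along -7.02
0.09 act 0.0871 0.1645 [ -2.42 -11.43   4.62] along -11.65
stop
[ -2.92 -12.26   4.84]
31.525 [0.58803783 0.1015719  0.16445543]
```

View pics/w6.png

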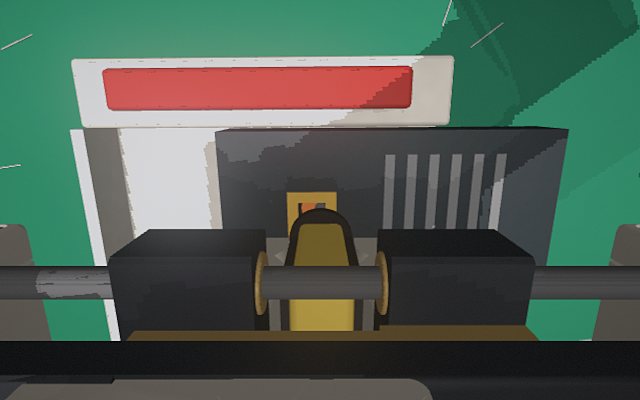

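```bash
python3 - <<'E'
from h import *
f0=np.load('f0.npy'); P=np.array([.5758,.0154,.1645]); e=np.array([.1426,.9898,0])
Q=P+e*.0868
robot.servo_line(Q,speed=.03); print(np.round(robot.read_force()-f0,2))
robot.servo_line(Q+[0,0,.012],speed=.06); print(np.round(robot.read_force()-f0,2))
robot.servo_line(Q+[0,0,.07],speed=.12)
# move back robotwards a bit to view the recess
robot.servo_line(Q+[.03,-.005,.07],speed=.15); robot.dwell(.1)
pose=(robot.read_position(),robot.read_tcp_rot()); p,d=robot.grab_frame('wrist'); print(robot.read_t(),pose[0])
cv2.imwrite('pics/w7.png',p[:,:,::-1]); np.savez('pics/w7.npz',d=d,p=pose[0],R=pose[1])
E
```

```text
[-1.31 -5.32  2.4 ]
[-1.32 -5.7   3.12]
33.2667 [0.61762467 0.09622123 0.23346939]
```

View pics/w7.png

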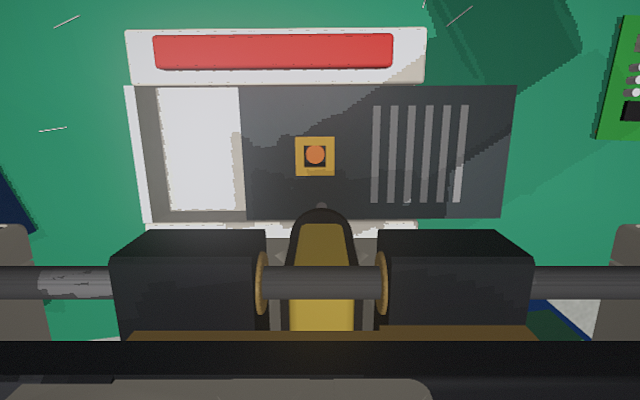

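```bash
python3 - <<'E'
from h import *
a=cv2.imread('pics/w7.png'); D=np.load('pics/w7.npz'); pose=(D['p'],D['R']); d=D['d']
hsv=cv2.cvtColor(a,cv2.COLOR_BGR2HSV); f,cx,cy,i=K('wrist'); T=np.array(i['T_tool_cam'])
def pts(m):
    v,u=np.nonzero(m); z=d[v,u]; c=np.stack([(u-cx)/f*z,(v-cy)/f*z,z],1); return (c@T[:3,:3].T+T[:3,3])@pose[1].T+pose[0]
m=cv2.inRange(hsv,(15,90,90),(34,255,255)); m[190:]=0; m[:120]=0
r=cv2.minAreaRect(np.argwhere(m>0)[:,::-1].astype(np.float32)); c=onplane('wrist',*r[0],.098,pose); print(r,c)
e=np.array([.1426,.9898,0]); print('slid',(c-[.577,.0155,.098])@e, 'perp',(c-[.577,.0155,.098])@[.9898,-.1426,0])
o=cv2.inRange(hsv,(5,90,90),(14,255,255)); o[190:]=0;o[:120]=0; Z=pts(o)[:,2]; print(o.astype(bool).sum(),np.percentile(Z,[10,50,90]), 'border z',np.median(pts(m)[:,2]))
cv2.imwrite('pics/w7c.png',cv2.resize(a[120:230,260:380],None,fx=5,fy=5,interpolation=cv2.INTER_CUBIC))
E
```

```text
((314.5, 155.5), (39.0, 39.0), 90.0) [0.58721361 0.09505436 0.098     ]
slid 0.08019936349236391 perp -0.0012350250628551571
294 [0.08578081 0.08705843 0.08808911] border z 0.09989689920776956
```

View pics/w7c.png

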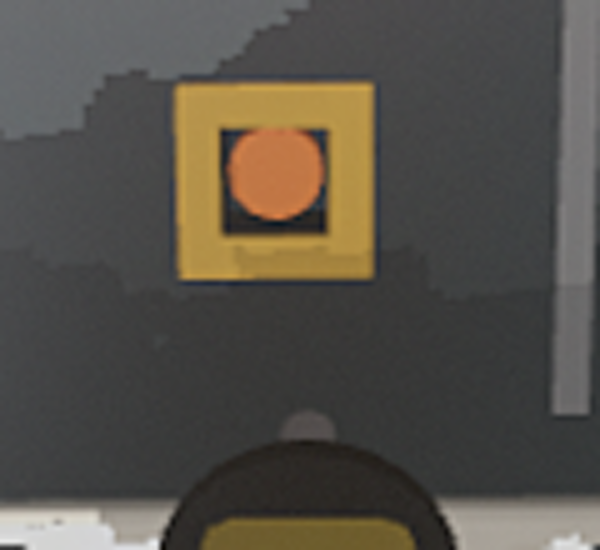

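```bash
python3 - <<'E'
from h import *
R=down(114.8); x,y=.6055,-.2957
q=robot.read_position(); robot.servo_line([q[0],q[1],.25],speed=.15)
robot.goto([x,y,.25],R); robot.servo_line([x,y,.19],speed=.12); robot.dwell(.2)
pose=(robot.read_position(),robot.read_tcp_rot()); p,d=robot.grab_frame('wrist'); print(pose[0],robot.read_t(),robot.read_force())
cv2.imwrite('pics/w8c.png',cv2.resize(p[90:250,240:400,::-1],None,fx=4,fy=4,interpolation=cv2.INTER_CUBIC))
print('hole centre proj',proj('wrist',[.6057,-.2955,.07],pose),'tip',proj('wrist',pose[0]+pose[1]@[-.001,0,.0859],pose))
t=robot.grab_frame('scene')[0]; u=proj('scene',[x,y,.09]).astype(int); cv2.imwrite('pics/s8.png',cv2.resize(t[u[1]-50:u[1]+40,u[0]-55:u[0]+55,::-1],None,fx=6,fy=6,interpolation=cv2.INTER_CUBIC))
E
```

```text
[ 0.60598874 -0.29580453  0.19109063] 35.875 [-0.30019492  0.27107237 -0.98126313]
hole centre proj [321.76639738 194.05646619] tip [321.14058652 207.54066407]
```

View pics/w8c.png

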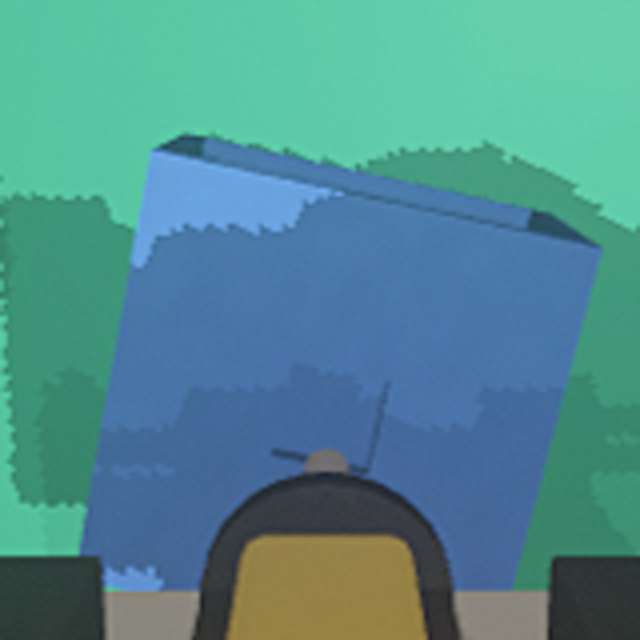

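View pics/s8.png

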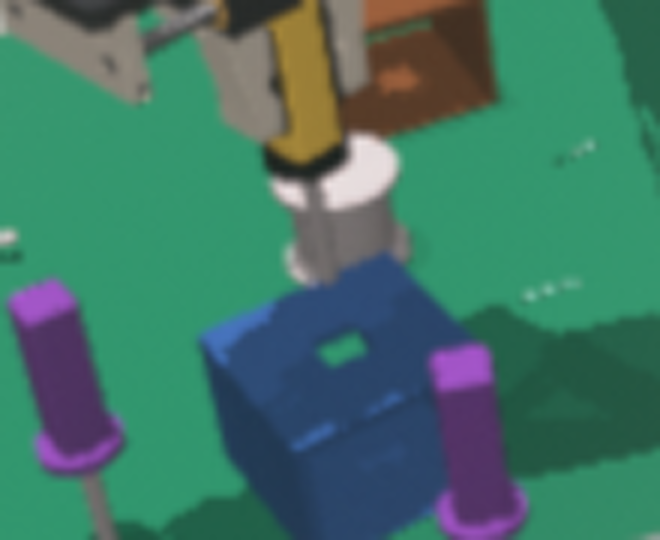

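```bash
python3 - <<'E'
from h import *
x,y=.6055,-.2957
f0=robot.read_force()
for z,v in ((.15,.08),(.12,.08),(.10,.06),(.097,.04)):
    robot.servo_line([x,y,z],speed=v); f=robot.read_force()-f0; print(z,np.round(robot.read_position(),4),np.round(f,2))
    if abs(f).max()>8: print('!!'); break
else:
    while z>.0915:
        z-=.001; robot.servo_line([x,y,z],speed=.03); f=robot.read_force()-f0; print(round(z,4),np.round(robot.read_position()[2],4),np.round(f,2))
        if f[2]>4: break
print(robot.read_t())
E
```

```text
0.15 [ 0.6056 -0.2958  0.1498] [ 0.73 -0.03 -0.4 ]
0.12 [ 0.6053 -0.2957  0.1194] [0.17 0.27 0.26]
0.1 [ 0.6053 -0.2957  0.0995] [ 0.49 -0.39 -0.28]
0.097 [ 0.6055 -0.2957  0.097 ] [-0.33 -0.53  0.38]
0.096 0.096 [-0.24 -0.29  0.29]
0.095 0.0949 [ 0.31 -0.62 -0.51]
0.094 0.0939 [ 1.1  0.6 -0.2]
0.093 0.0936 [-0.97  0.86  5.18]
38.8333
```

Seated with contact at the expected height; release, back off and check.

```bash
python3 - <<'E'
from h import *
x,y=.6055,-.2957
robot.servo_line([x,y,.0937],speed=.03)
robot.move_gripper(0.45); robot.dwell(.1)
robot.servo_line([x,y,.20],speed=.12)
robot.goto([.51,-.285,.32],down(114.8)); robot.dwell(.3)
robot.goto([.48,-.29,.34],down(-90)); robot.dwell(.2)
pose=(robot.read_position(),robot.read_tcp_rot()); p,d=robot.grab_frame('wrist')
cv2.imwrite('pics/w9.png',p[:,:,::-1]); np.savez('pics/w9.npz',d=d,p=pose[0],R=pose[1])
s=robot.grab_frame('scene')[0]; t=robot.grab_frame('top')[0]
cv2.imwrite('pics/s9.png',s[:,:,::-1]); cv2.imwrite('pics/t9.png',t[:,:,::-1]); print(robot.read_t())
a=p[:,:,::-1].copy(); hsv=cv2.cvtColor(a,cv2.COLOR_BGR2HSV); m=cv2.inRange(hsv,(20,60,150),(34,255,255)); m[225:]=0; m[:,:200]=0
r=cv2.minAreaRect(np.argwhere(m>0)[:,::-1].astype(np.float32)); print(r,onplane('wrist',*r[0],.148,pose))
f,cx,cy,i=K('wrist'); T=np.array(i['T_tool_cam']); v,u=np.nonzero(m); z=d[v,u]; P=(np.stack([(u-cx)/f*z,(v-cy)/f*z,z],1)@T[:3,:3].T+T[:3,3])@pose[1].T+pose[0]; print(np.percentile(P[:,2],[5,50,95]))
E
```

```text
44.4167
((468.6247253417969, 98.58648681640625), (334.0033874511719, 32.310306549072266), 21.429582595825195) [ 0.55648575 -0.43002091  0.148     ]
[0.05452628 0.1487888  0.15030238]
```

View pics/s9.png

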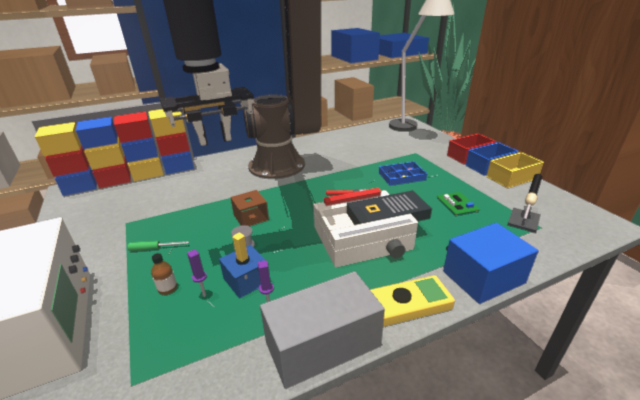

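View pics/w9.png

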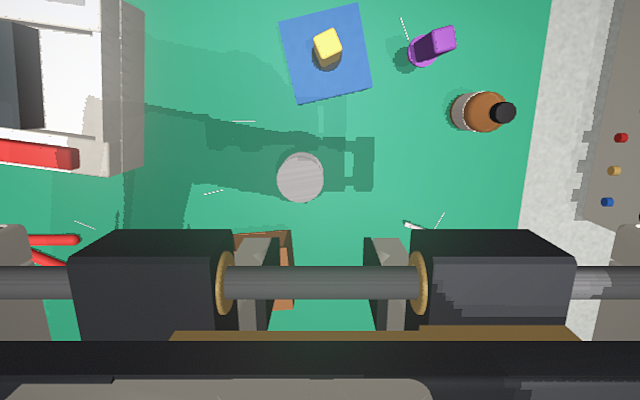

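View pics/t9.png

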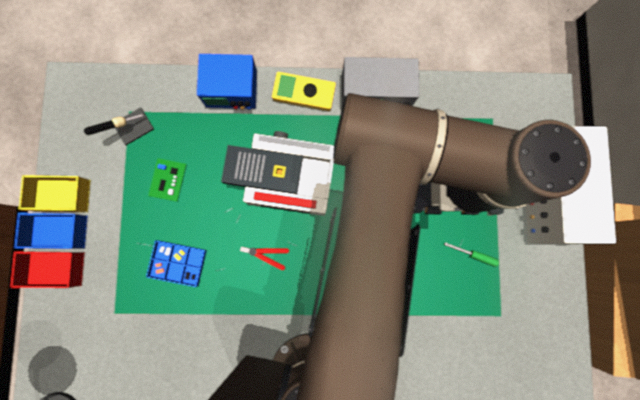

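```bash
python3 - <<'E'
from h import *
D=np.load('pics/w9.npz'); pose=(D['p'],D['R']); a=cv2.imread('pics/w9.png'); hsv=cv2.cvtColor(a,cv2.COLOR_BGR2HSV)
m=cv2.inRange(hsv,(20,60,150),(34,255,255)); m[90:]=0; m[:,:250]=0;m[:,400:]=0
# top face only by depth
f,cx,cy,i=K('wrist'); T=np.array(i['T_tool_cam']); v,u=np.nonzero(m); z=D['d'][v,u]; P=(np.stack([(u-cx)/f*z,(v-cy)/f*z,z],1)@T[:3,:3].T+T[:3,3])@pose[1].T+pose[0]
t=P[abs(P[:,2]-.149)<.004]; print(t.min(0),t.max(0),(t.min(0)+t.max(0))/2)
A=cv2.imread('pics/top0.png');B=cv2.imread('pics/t9.png')
robot.job_done(); print(robot.read_t())
E
```

```text
[ 0.59248839 -0.30824625  0.14506953] [ 0.6182719  -0.28343373  0.15108179] [ 0.60538015 -0.29583999  0.14807566]
the job is handed in; nothing more can be done
the job is handed in; nothing more can be done
```

The filter swap-out is done and handed in at about 44 s of the 72 s limit.

- **Stop bar:** I pressed it at the middle with the shut fingers. It bottomed at 100 mm over the table, the full 8 mm, with about 14 N at the bottom, and I released it. I did not measure the two ends separately.
- **Cartridge:** I took the yellow-handled pin, pressed the orange button to its bottom, then held it about 6.7 mm down while pushing. I pushed until the force rose to 12 N at the stop. The last close wrist picture put the travel at 80.2 mm, with the button back up about 13 mm below the border.
- **Pin tool:** It is back in the blue stand. Contact came at the same height as at the start, the handle's top is at 148 to 149 mm, and its centre is within about 0.3 mm of where it was.
- **Bystanders:** The ones visible in the last pictures look unmoved. I checked by eye, not by a numeric comparison. In the last top picture the arm hides the stand area, so I judged that part from the scene and wrist pictures.

- **Checks that failed or disagreed:** The first automatic check of the handle in the last picture also picked up other yellow items, so I redid it on a cropped area. I first held the pin 16° off the extractor's direction and corrected that before inserting it.

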